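# Tip the fittings into the round bin

### The arm

A 6-joint arm with a two-finger parallel gripper is mounted at the origin on the work surface; the furniture and walls round the work are solid. World frame = base frame: x ahead of the robot, y to its left, z up, the work surface at z = 0. Lengths are in mm, angles in rad, forces in N, time in s.
With the tool pointing down it reaches from about 350 to 975 mm from the base axis. Payload 7.1 kg.
Tool frame: the origin (TCP) lies at the very end of the fingers, on their centre line; the grasp point (between the pads) lies ctrl.hold_point_z behind it (ctrl.hold_point_z is the distance from the TCP to the grasp point, in mm); z points along the fingers, y is the line along which they close (so a half turn about z gives the same grasp; the last joint's range is limited). The gripper opens to 88 mm and grips with 3 to 60 N. Pads are 20 mm wide; open, the fingers measure 115 mm over their backs; the gripper's body (75 mm by 178 mm) begins 61 mm behind the grasp point.
Start: joints at [1.289, 0.423, 1.63, -0, 1.089, -0.019], TCP at [162.334, 603.533, 222.675] pointing down, gripper open.
Joint ranges: [-3, 3], [-0.9, 2.11], [0.09, 2.58], [-1.31, 4.45], [0.11, 2.69], [-2.54, 2.54]. Speed limits (rad/s): [2.39, 2.39, 3.01, 3.14, 3.14, 3.14].

### API

Orientations are given as a rotation vector (axis times angle).
In Python, from workcell import ctrl gives the robot as it stands. The module is installed in compiled form; this text tells all that it offers.
- The arm moves only by the shell command python3 -m creep 'ROWS'. ROWS is JSON, a list of rows, each an object with "translation": the shift along the tool's x, y, z in mm, a list of three; "angular": the turn, a rotation vector about the tool's x, y, z in rad, a list of three; "jaw": the opening, from 0 (shut) to 1 (fully open). A call has exactly 8 rows; each row is the pose to reach, as a shift and turn from the pose commanded when the call began, along the tool's axes at that moment; what a row does not reach only later rows make up. A row lasts 1/8 s, in which the tool goes at most 62.5 mm and 10.7 degrees, less where a joint would pass 70% of its speed; a pose out of reach is approached as far as the arm can. A call with a gripper value outside its range is refused whole. The fingers move at their own pace and stop on an object; the grip force is fixed at half the most. Time passes only in rows, so rows that repeat a pose let the fingers close, or fill a call up. It gives the time, the measured TCP pose, the force, the opening and the grip force at its end, in the units of the state.
- ctrl.get_obs(): the state, without advancing time (a new reading comes with each control period).
- ctrl.get_image(name): name is "scene" or "top" or "wrist"; returns the picture (384x512x3 uint8, red, green, blue); there is no depth.
- ctrl.camera_info(name): a dict with "camera_matrix" (3x3 intrinsics, pixels), "world_from_camera" (4x4, takes a point from camera to world coordinates). Camera axes: x right, y up, looking along -z (the intrinsics and any distortion apply to the point x, -y, -z); pixel columns grow to the right and rows downward; lengths in mm; the calibration is good to about 2 mm. A picture is of the moment at which its call begins: read the wrist's pose just before it. camera_info takes no time and is no camera call; for the wrist camera it gives the pose at the moment of the call.
- ctrl.close_job(): hands the job in; it is judged then, once.
Trained networks look in the newest picture that a camera, given by its name, has taken for a name from the list of things; names that differ only in an ending like _2 or _b are one class to them, and where a whole thing is asked for, a point or a joint stands for the part that bears it (a point fixed in the world has none). Each returns a list of dicts, best first, with "score" (0 to 1); they miss things now and then, are a little off and sometimes report something else, mostly with a low value. They report only what shows in the picture. A call takes as long as a camera call.
- ctrl.look_for(camera, label): "rect" ([left, top, right, bottom] in pixels, round what is visible of it).
The state is a dict: "t": time; "qpos": joint angles; "qvel": joint speeds; "joint_torque": joint torques, N m; "ee_pos": TCP position; "orientation": TCP orientation; "ft_force": force on the tool from outside, world axes, zero at the start; "moment": the same for the moment, N m; "width": finger opening in mm; "grasp_force": force on a finger pad.
Only numpy, scipy, OpenCV 4.12 (cv2) and the standard library are available. Lean on these libraries where they do the work, as an engineer would, in place of code of your own. Each camera call takes 0.05 s, during which the arm holds its last target. There are 200 camera calls.

### The job

Swing the tip-tray station round by its post until the pointer and spout point at the middle of the round bin, then push the bail over so the tray tips and all four fittings slide out into that bin. Let the tray come back level, still pointing at the round bin; do not handle the fittings themselves, and leave everything else on the worktop where it stands.

Things in the scene. Friction and masses are not known exactly. Their poses are not given: they have to be found in the camera images.
- station: Tip-tray station: grey pedestal bolted down (foot 120 mm wide) carrying a steel turntable, which carries a hinged aluminium tray holding four fittings. Origin at the centre of the foot's underside.
- table_axis (a point): Turntable's turning axis, at its underside (85 mm above the worktop). Turns with the turntable: its x axis points out through the middle of the tray's open spout, as the pointer does; z up. The upright post stands on the opposite side. The turntable is stiff (0.25 N m friction) and stays where it is left.
- turntable (a joint): Turntable angle, rad, counter-clockwise from above positive, 0 = spout to the station's front; range -1.75 to 1.75. Starts between -0.5 and 0.5; the bins lie at about +1.3 and -1.3.
- post_grip (a point): Grip point on the upright dark steel post (14 mm thick, flat 18 mm cap) that turns the turntable. It stands 105 mm from the turning axis, behind the tray, and turns with it; top 225 mm above the worktop, this point 200 mm. The tray's rear wall is 35 mm from the post's centre line, its top 165 mm above the worktop.
- tray (a joint): Tip angle of the tray, rad: 0 = level (resting stop), 1.15 = fully tipped, spout down. Damped: when let go it sinks back to level by itself in about three seconds. Full tipping takes about 5 to 9 N at the bail bar; the fittings have all slid out by about 1.1 rad.
- tray_hinge (a point): Middle of the tray's hinge axis (level, crosswise to the spout): 95 mm out from the turning axis, 130 mm above the worktop, at floor height. The tray is 120 mm wide and 187 long, walls 35 high and 3 thick, open at the spout, whose lip reaches 22 mm beyond the hinge.
- bail_bar (a point): Middle of the round steel crossbar (10 mm thick, 129 mm long, level, crosswise to the spout) of the bail fixed to the tray. Tray level: 245 mm above the worktop, 45 mm behind and 115 mm above the hinge. Pushed outward, the way the spout points, it swings in an arc of 123 mm radius about the hinge and tips the tray. A 30 mm dark cone on it is the pointer.
- round_bin: Round aluminium bin, open on top: 150 mm outside diameter, 75 mm high, wall 3 mm, fixed. Origin at the centre of its underside, 150 to 168 mm from the turning axis. It may be on either side of the station.
- square_bin: Square aluminium bin, open on top, 140 x 140 x 75 mm, fixed, on the other side of the station. Origin at the centre of its underside.
- adaptor_1: The brass-coloured hexagon pressure adaptor (27 x 31 x 40 mm), one of the four fittings standing loose in the tray at the start; origin at the centre of its underside (hexagon end).
- adaptor_2: The small bright hexagon pressure adaptor (22 x 25 x 36 mm), one of the four fittings standing loose in the tray at the start; origin at the centre of its underside (hexagon end).
- adaptor_3: The medium steel hexagon pressure adaptor (24 x 27 x 38 mm), one of the four fittings standing loose in the tray at the start; origin at the centre of its underside (hexagon end).
- union_nut_1: The short hexagon union nut (22 x 26 x 19 mm), one of the four fittings standing loose in the tray at the start; origin at the centre of its underside (hexagon end).
- ring_gauge: Bystander: steel setting ring, 54 mm across, 18 high; origin at the centre of its underside. Leave alone.
- white_puck: Bystander: white round dish, 103 mm across, 25 high; origin at the centre of its underside. Leave alone.
- weight_2_3: Bystander: small steel knobbed weight, 25 mm across, 58 high; origin at the centre of its underside. Leave alone.
- small_case: Bystander: small aluminium instrument case, 135 x 154 x 126 mm; origin at the centre of its underside. Leave alone.
- gauge_block_box: Bystander: wooden box, 67 x 150 x 47 mm; origin at the centre of its underside. Leave alone.
- oil_bottle: Bystander: white bottle with a red spout, 46 mm across, 119 high; origin at the centre of its underside. Leave alone.
- gauge_1: Bystander: pressure gauge lying on its back, 121 x 87 x 40 mm; origin at the centre of its underside. Leave alone.
- weight_1_0: Bystander: steel knobbed weight, 37 mm across, 88 high; origin at the centre of its underside. Leave alone.

How it is judged (in metres and radians):
On the way, in this order (a step that is already met when the one before it is completed fails the run):
1. the spout points at the middle of the round bin, with the tray level (y of round_bin in the frame of table_axis between -0.022 and 0.022 m and x of round_bin in the frame of table_axis above 0 m and value of joint tray below 0.15 rad), for 0.2 s.
2. the tray is tipped over the round bin (y of round_bin in the frame of table_axis between -0.035 and 0.035 m and x of round_bin in the frame of table_axis above 0 m and value of joint tray above 0.7 rad), for 0.1 s.
At the end, for the whole second after the job is handed in: All four fittings lie at rest inside the round bin (each fitting's origin within 73 mm of its axis and below its rim, 75 mm), the tray is back level within 0.06 rad, and the bin's centre lies within 35 mm of the line the spout points along (horizontal distance between each of adaptor_1, adaptor_2, adaptor_3, union_nut_1 and round_bin below 0.073 m and height (world z) of adaptor_1 between 0 and 0.075 m and linear speed of each of adaptor_1, adaptor_2, adaptor_3, union_nut_1 below 0.03 m/s and height (world z) of adaptor_2 between 0 and 0.075 m and height (world z) of adaptor_3 between 0 and 0.075 m and height (world z) of union_nut_1 between 0 and 0.075 m and value of joint tray below 0.06 rad and y of round_bin in the frame of table_axis between -0.035 and 0.035 m and x of round_bin in the frame of table_axis above 0 m); the robot touches nothing.
It fails at once if the gripper handles a fitting (over 2 N) (contact force between the fingers and adaptor_1 above 2 N or contact force between the fingers and adaptor_2 above 2 N or contact force between the fingers and adaptor_3 above 2 N or contact force between the fingers and union_nut_1 above 2 N).
It fails at once if a bystander is moved more than 25 mm (distance of any of ring_gauge, white_puck, weight_2_3, small_case, gauge_block_box, oil_bottle, gauge_1, weight_1_0 from where it was at the start of the episode above 0.025 m).
It also fails if it takes over 64 s, if anything falls off the work surface, if the arm or the gripper's body presses on something with over 40 N, if the wrist force passes 120 N, or if a joint passes its speed limit or range.

## Working session

There is one attempt and no reset: what is moved stays moved. The work goes in short steps, Python scripts to look and compute and a shell command to move; the robot and the scene stay as the last step left them, time stands still between calls to the robot, and variables do not carry over. Pictures are saved under pics/ and viewed, at most 12 in all, crops included, and the job is handed in when it is done.

```bash
mkdir -p pics; python3 - <<'E'
from workcell import ctrl
import cv2,numpy as np
np.set_printoptions(precision=4,suppress=True)
o=ctrl.get_obs();print(o['t'],o['ee_pos'],o['orientation'],ctrl.hold_point_z)
for n in("top","scene"):
    im=ctrl.get_image(n);cv2.imwrite(f'pics/{n}0.png',im[:,:,::-1])
    c=ctrl.camera_info(n);print(n,c)
    for l in("station","post_grip","bail_bar","round_bin","square_bin","tray"):
        print(l,[(np.round(d['rect']),round(d['score'],2)) for d in ctrl.look_for(n,l)[:2]])
E
```

```text
0.0 [162.1761 603.0131 221.9129] [-0.4116 -3.1143  0.0024] 18.700000000000003
top {'camera_matrix': array([[488.5204,   0.    , 257.5821],
       [  0.    , 488.5204, 190.3831],
       [  0.    ,   0.    ,   1.    ]]), 'world_from_camera': array([[  -0.0135,    0.9937,   -0.1115,  335.1692],
       [  -0.9999,   -0.013 ,    0.006 ,  -41.8144],
       [   0.0045,    0.1115,    0.9938, 1925.5952],
       [   0.    ,    0.    ,    0.    ,    1.    ]])}
station [(array([256., 159., 307., 215.]), 0.92)]
post_grip [(array([253., 158., 306., 220.]), 0.81)]
bail_bar [(array([253., 158., 302., 215.]), 0.72)]
round_bin []
square_bin [(array([295., 167., 338., 206.]), 0.86)]
tray [(array([255., 158., 304., 214.]), 0.63)]
scene {'camera_matrix': array([[348.8786,   0.    , 260.0242],
       [  0.    , 348.8786, 195.8694],
       [  0.    ,   0.    ,   1.    ]]), 'world_from_camera': array([[   0.7189,    0.3393,   -0.6067, -187.5518],
       [  -0.695 ,    0.3678,   -0.6178, -780.0862],
       [   0.0135,    0.8658,    0.5002,  746.5473],
       [   0.    ,    0.    ,    0.    ,    1.    ]])}
station [(array([242., 165., 316., 250.]), 0.97)]
post_grip [(array([243., 165., 316., 233.]), 0.76)]
bail_bar [(array([250., 166., 315., 225.]), 0.93)]
round_bin [(array([237., 193., 260., 223.]), 0.57), (array([249., 168., 316., 226.]), 0.45)]
square_bin [(array([285., 224., 348., 279.]), 0.6), (array([283., 199., 289., 209.]), 0.43)]
tray [(array([251., 169., 318., 224.]), 0.62)]
```

```bash
python3 - <<'E'
import cv2,numpy as np
a=cv2.imread('pics/top0.png')[115:255,190:370];b=cv2.imread('pics/scene0.png')[130:300,190:370]
a=cv2.resize(a,None,fx=4.2,fy=4.2,interpolation=3);b=cv2.resize(b,None,fx=3.5,fy=3.5,interpolation=3)
cv2.imwrite('pics/a.png',a);cv2.imwrite('pics/b.png',b)
E
```

```text
(no output)
```

View pics/a.png

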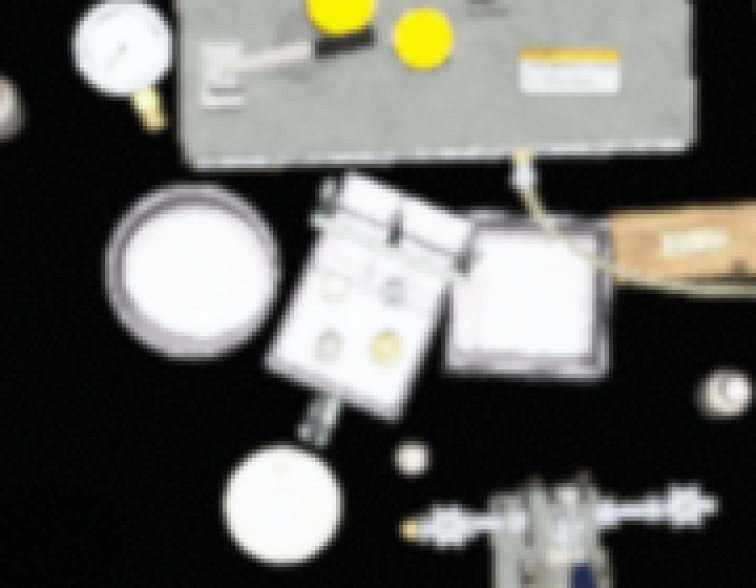

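View pics/b.png

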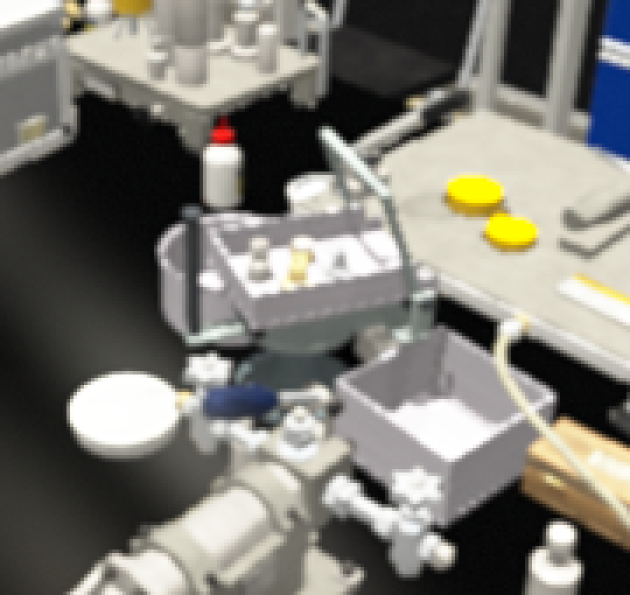

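View pics/scene0.png

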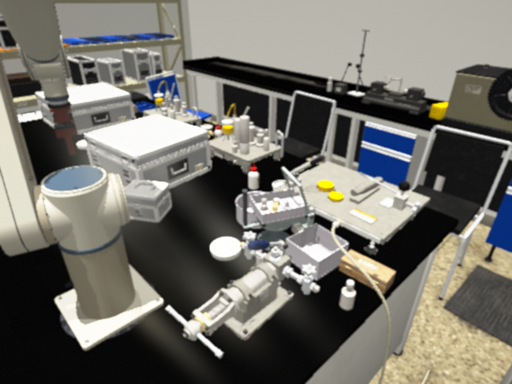

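The top view shows the round bin on the left (crop centre about 193,271) and the square bin on the right. The tray spout points up and to the right, with the bail bar from (318,217) to (468,265), rear corners at (268,367) and (398,418), and the post near (322,415). Next I'll fit the station geometry.

```bash
cat > h.py <<'E'
from workcell import ctrl
import cv2,numpy as np
from scipy.optimize import least_squares
from scipy.spatial.transform import Rotation as R
np.set_printoptions(precision=3,suppress=True)
def proj(n,P,c=None):
    c=c or ctrl.camera_info(n);T=np.linalg.inv(c['world_from_camera']);P=np.atleast_2d(P)
    q=(P@T[:3,:3].T+T[:3,3])*[1,-1,-1];q=q@c['camera_matrix'].T
    return q[:,:2]/q[:,2:]
def ray(n,uv,z,c=None):
    c=c or ctrl.camera_info(n);W=c['world_from_camera']
    d=np.linalg.inv(c['camera_matrix'])@[*uv,1];d=W[:3,:3]@(d*[1,-1,-1]);o=W[:3,3]
    return o+d*(z-o[2])/d[2]
def loc(p,P):  # station frame (x out,y left,z) -> world
    a=p[2];P=np.atleast_2d(P).astype(float);r=P.copy()
    r[:,0]=p[0]+np.cos(a)*P[:,0]-np.sin(a)*P[:,1];r[:,1]=p[1]+np.sin(a)*P[:,0]+np.cos(a)*P[:,1];return r
def plan(goal,yaw):  # shift/turn in tool axes from present pose to goal, tool down, tool y axis at world angle yaw (mod pi)
    o=ctrl.get_obs();R0=R.from_rotvec(o['orientation']);best=None
    for k in(0,np.pi):
        y=np.array([np.cos(yaw+k),np.sin(yaw+k),0]);z=np.array([0,0,-1.]);M=R.from_matrix(np.c_[np.cross(y,z),y,z])
        w=(R0.inv()*M).as_rotvec()
        if best is None or np.linalg.norm(w)<np.linalg.norm(best):best=w
    return R0.inv().apply(np.array(goal)-o['ee_pos']),best
E
python3 - <<'E'
from h import *
s=lambda u,v:(190+u/4.2-.5+.12,115+v/4.2-.5+.12)
b=ray('top',s(193,271),75);print('bin',b, ray('top',s(106,271),75),ray('top',s(281,271),75))
F=np.array([[50,64,245],[50,-64,245],[-70-3,60,165],[-73,-60,165]])
uv=np.array([s(318,217),s(468,263),s(268,367),s(398,418)])
r=least_squares(lambda p:(proj('top',loc([p[0]*100,p[1]*100,p[2]],F))-uv).ravel(),[5,-.5,-.4])
p=r.x*[100,100,1];print(p,r.fun)
print('axis->bin',np.hypot(*(b[:2]-p[:2])),np.arctan2(*(b[:2]-p[:2])[::-1]))
print('post',loc(p,[-105,0,200]),(proj('top',loc(p,[-105,0,225]))-[190,115])*4.2,'sq',ray('top',s(527,297),75),'puck',ray('top',s(282,505),25))
o=ctrl.get_obs();print(R.from_rotvec(o['orientation']).as_matrix())
E
```

```text
bin [587.024  30.514  75.   ] [588.047 109.627  75.   ] [585.988 -49.54   75.   ]
[ 538.543 -121.365   -0.37 ] [-0.103 -0.164 -1.247  1.607  0.598 -0.451  0.805 -1.033]
axis->bin 159.42841921413802 1.2618106528947306
post [[440.633 -83.435 200.   ]] [[323.021 418.253]] sq [ 559.251 -272.857   75.   ] puck [374.942 -47.774  25.   ]
[[-0.966  0.26   0.   ]
 [ 0.26   0.966  0.   ]
 [ 0.     0.    -1.   ]]
```

The fit is good: turning axis at (538.5,−121.4), spout at −0.37 rad, bin bearing 1.262 rad. I'll go to the post with the wrist turned so that joint 6 stays in range through the swing.

```bash
python3 -m creep '[{"translation":[0,0,-60],"angular":[0,0,0.18],"jaw":1},{"translation":[-20,-20,-108],"angular":[0,0,0.36],"jaw":1},{"translation":[-60,-56,-108],"angular":[0,0,0.54],"jaw":1},{"translation":[-100,-94,-108],"angular":[0,0,0.72],"jaw":1},{"translation":[-140,-131,-108],"angular":[0,0,0.9],"jaw":1},{"translation":[-180,-169,-108],"angular":[0,0,1.08],"jaw":1},{"translation":[-220,-206,-108],"angular":[0,0,1.24],"jaw":1},{"translation":[-260,-244,-108],"angular":[0,0,1.4],"jaw":1}]'
python3 - <<'E'
from h import *
print(ctrl.get_obs()['qpos'],plan([440.6,-83.4,300],1.2008-np.pi))
E
```

```text
t: 1.7
ee_pos: [350.7, 298.9, 331.0]
orientation: [2.326, 2.111, 0.001]
ft_force: [0.3, 0.3, -0.1]
width: 88.2
grasp_force: 0.0
[ 0.68   0.051  1.858 -0.     1.231  0.777] (array([-371.786,  126.465,   30.837]), array([ 0.001, -0.   , -1.298]))
```

```bash
python3 -m creep '[{"translation":[-46,16,0],"angular":[0,0,0.17],"jaw":1},{"translation":[-93,32,0],"angular":[0,0,0.34],"jaw":1},{"translation":[-140,47,0],"angular":[0,0,0.51],"jaw":1},{"translation":[-186,63,0],"angular":[0,0,0.68],"jaw":1},{"translation":[-232,79,0],"angular":[0,0,0.85],"jaw":1},{"translation":[-279,95,0],"angular":[0,0,1.02],"jaw":1},{"translation":[-325,111,0],"angular":[0,0,1.19],"jaw":1},{"translation":[-372,126.5,0],"angular":[0,0,1.36],"jaw":1}]'
python3 -m creep '[{"translation":[0,0,0],"angular":[0,0,0.16],"jaw":1},{"translation":[0,0,0],"angular":[0,0,0.32],"jaw":1},{"translation":[0,0,0],"angular":[0,0,0.48],"jaw":1},{"translation":[0,0,20],"angular":[0,0,0.48],"jaw":1},{"translation":[0,0,31],"angular":[0,0,0.48],"jaw":1},{"translation":[0,0,31],"angular":[0,0,0.48],"jaw":1},{"translation":[0,0,31],"angular":[0,0,0.48],"jaw":1},{"translation":[0,0,31],"angular":[0,0,0.48],"jaw":1}]'
python3 - <<'E'
from h import *
print(ctrl.get_obs()['qpos'],plan([440.6,-83.4,181],1.2008))
c=ctrl.camera_info('wrist');im=ctrl.get_image('wrist')
for z in(225,200):
  q=proj('wrist',loc([538.5,-121.4,-.37],[-105,0,z]),c)[0];print(q)
  cv2.circle(im,tuple(int(v) for v in q),3,(255,0,0),1)
cv2.imwrite('pics/w1.png',im[:,:,::-1])
E
```

```text
t: 2.7
ee_pos: [442.0, -83.3, 331.0]
orientation: [3.136, 0.177, 0.001]
ft_force: [-0.2, 0.8, 0.2]
width: 88.1
grasp_force: 0.0
t: 3.7
ee_pos: [442.2, -81.7, 300.2]
orientation: [3.09, -0.564, 0.002]
ft_force: [0.2, 0.5, -0.0]
width: 88.2
grasp_force: 0.0
[-0.209  0.063  1.918 -0.     1.159  1.723] (array([ -1.   ,   2.132, 119.236]), array([-0.   , -0.001,  0.009]))
[258.016 202.718]
[257.86  194.285]
```

View pics/w1.png

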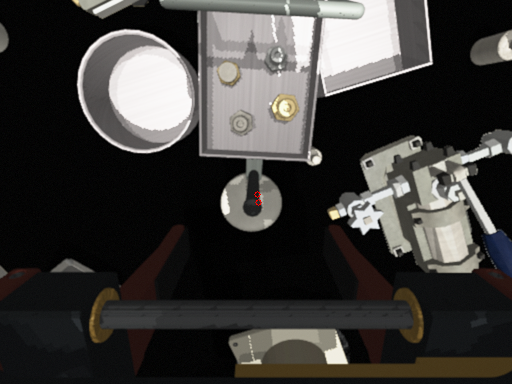

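The wrist view shows the post cap near (254,206), a few mm from the prediction at (258,203), so I can descend and grip.

```bash
python3 - <<'E'
from h import *
print(ray('wrist',(254,206),225))
E
python3 -m creep '[{"translation":[-1,0,30],"angular":[0,0,0],"jaw":1},{"translation":[-1,0,60],"angular":[0,0,0],"jaw":1},{"translation":[-1,0,90],"angular":[0,0,0],"jaw":1},{"translation":[-1,0,119],"angular":[0,0,0],"jaw":1},{"translation":[-1,0,119],"angular":[0,0,0],"jaw":0.1},{"translation":[-1,0,119],"angular":[0,0,0],"jaw":0.1},{"translation":[-1,0,119],"angular":[0,0,0],"jaw":0.1},{"translation":[-1,0,119],"angular":[0,0,0],"jaw":0.1}]'
python3 -m creep '[{"translation":[-1,0,0],"angular":[0,0,0],"jaw":0.1},{"translation":[0,0,0],"angular":[0,0,0],"jaw":0.1},{"translation":[0,0,0],"angular":[0,0,0],"jaw":0.1},{"translation":[0,0,0],"angular":[0,0,0],"jaw":0.1},{"translation":[0,0,0],"angular":[0,0,0],"jaw":0.1},{"translation":[0,0,0],"angular":[0,0,0],"jaw":0.1},{"translation":[0,0,0],"angular":[0,0,0],"jaw":0.1},{"translation":[0,0,0],"angular":[0,0,0],"jaw":0.1}]'
python3 - <<'E'
from h import *
o=ctrl.get_obs();p0=o['ee_pos'];R0=R.from_rotvec(o['orientation'])
ax=np.array([538.5,-121.4]);v=p0[:2]-ax;a0=np.arctan2(v[1],v[0]);print(np.hypot(*v),a0-np.pi,o['moment'])
tgt=1.262-np.pi
for N in(a0+.0,):
  for d in np.linspace(0,(tgt-a0)%(2*np.pi),17)[1:]:
    q=ax+np.hypot(*v)*np.array([np.cos(a0+d),np.sin(a0+d)])
    print(round(d,3),R0.inv().apply([*(q-p0[:2]),0]))
E
```

```text
[438.879 -78.889 225.   ]
t: 4.75
ee_pos: [441.4, -81.5, 181.6]
orientation: [3.09, -0.564, 0.003]
ft_force: [-0.3, 0.1, 0.4]
width: 51.1
grasp_force: 0.0
t: 5.75
ee_pos: [440.7, -81.2, 180.7]
orientation: [-3.09, 0.564, 0.001]
ft_force: [-2.7, 3.4, 2.9]
width: 13.4
grasp_force: 30.0
105.70254273400697 -0.38986935933994493 [0.654 0.386 0.067]
0.103 [ 0.25  10.905 -0.001]
0.206 [ 1.623 21.727 -0.002]
0.31 [ 4.104 32.349 -0.003]
0.413 [ 7.666 42.659 -0.005]
0.516 [12.272 52.547 -0.007]
0.619 [17.872 61.908 -0.009]
0.723 [24.407 70.641 -0.012]
0.826 [31.808 78.655 -0.015]
0.929 [39.995 85.863 -0.018]
1.032 [48.881 92.19  -0.021]
1.136 [58.372 97.566 -0.025]
1.239 [ 68.366 101.936  -0.029]
1.342 [ 78.758 105.253  -0.032]
1.445 [ 89.436 107.481  -0.036]
1.549 [100.287 108.597  -0.04 ]
1.652 [111.195 108.588  -0.044]
```

```bash
python3 -m creep '[{"translation":[0,5.5,0],"angular":[0,0,-0.052],"jaw":0.1},{"translation":[0.25,10.9,0],"angular":[0,0,-0.103],"jaw":0.1},{"translation":[0.8,16.3,0],"angular":[0,0,-0.155],"jaw":0.1},{"translation":[1.6,21.7,0],"angular":[0,0,-0.206],"jaw":0.1},{"translation":[2.7,27.1,0],"angular":[0,0,-0.258],"jaw":0.1},{"translation":[4.1,32.3,0],"angular":[0,0,-0.31],"jaw":0.1},{"translation":[5.8,37.6,0],"angular":[0,0,-0.361],"jaw":0.1},{"translation":[7.7,42.7,0],"angular":[0,0,-0.413],"jaw":0.1}]'
python3 -m creep '[{"translation":[0,5.5,0],"angular":[0,0,-0.052],"jaw":0.1},{"translation":[0.25,10.9,0],"angular":[0,0,-0.103],"jaw":0.1},{"translation":[0.8,16.3,0],"angular":[0,0,-0.155],"jaw":0.1},{"translation":[1.6,21.7,0],"angular":[0,0,-0.206],"jaw":0.1},{"translation":[2.7,27.1,0],"angular":[0,0,-0.258],"jaw":0.1},{"translation":[4.1,32.3,0],"angular":[0,0,-0.31],"jaw":0.1},{"translation":[5.8,37.6,0],"angular":[0,0,-0.361],"jaw":0.1},{"translation":[7.7,42.7,0],"angular":[0,0,-0.413],"jaw":0.1}]'
```

```text
t: 6.75
ee_pos: [433.9, -124.0, 180.7]
orientation: [-3.14, -0.084, -0.003]
ft_force: [4.9, 5.9, -1.1]
width: 13.4
grasp_force: 30.0
t: 7.75
ee_pos: [445.4, -165.8, 180.7]
orientation: [3.057, 0.725, 0.008]
ft_force: [13.1, 10.3, -5.6]
width: 13.6
grasp_force: 30.0
```

```bash
python3 -m creep '[{"translation":[1,5.5,0],"angular":[0,0,-0.052],"jaw":0.1},{"translation":[2,10.9,0],"angular":[0,0,-0.103],"jaw":0.1},{"translation":[3,16.3,0],"angular":[0,0,-0.155],"jaw":0.1},{"translation":[4.1,21.7,0],"angular":[0,0,-0.206],"jaw":0.1},{"translation":[5.4,27.1,0],"angular":[0,0,-0.258],"jaw":0.1},{"translation":[7,32.3,0],"angular":[0,0,-0.31],"jaw":0.1},{"translation":[8.7,37.6,0],"angular":[0,0,-0.361],"jaw":0.1},{"translation":[10.7,42.5,0],"angular":[0,0,-0.413],"jaw":0.1}]'
python3 - <<'E'
from h import *
o=ctrl.get_obs();p0=o['ee_pos'];R0=R.from_rotvec(o['orientation'])
ax=np.array([538.5,-121.4]);v=p0[:2]-ax;a0=np.arctan2(v[1],v[0]);print(np.hypot(*v),a0+np.pi,o['moment'],R0.as_matrix()[:2],o['qpos'])
im=ctrl.get_image('top')[115:255,190:370,::-1];cv2.imwrite('pics/t2.png',cv2.resize(im,None,fx=4.2,fy=4.2,interpolation=2))
E
```

```text
t: 8.75
ee_pos: [472.9, -198.0, 180.7]
orientation: [-2.842, -1.336, -0.005]
ft_force: [6.1, 15.0, 1.9]
width: 13.5
grasp_force: 30.0
100.86358353566288 0.8622605579804734 [ 1.978 -0.795  0.045] [[ 0.638  0.77   0.002]
 [ 0.77  -0.638  0.003]] [-0.422  0.316  1.91   0.004  0.914  0.268]
```

View pics/t2.png

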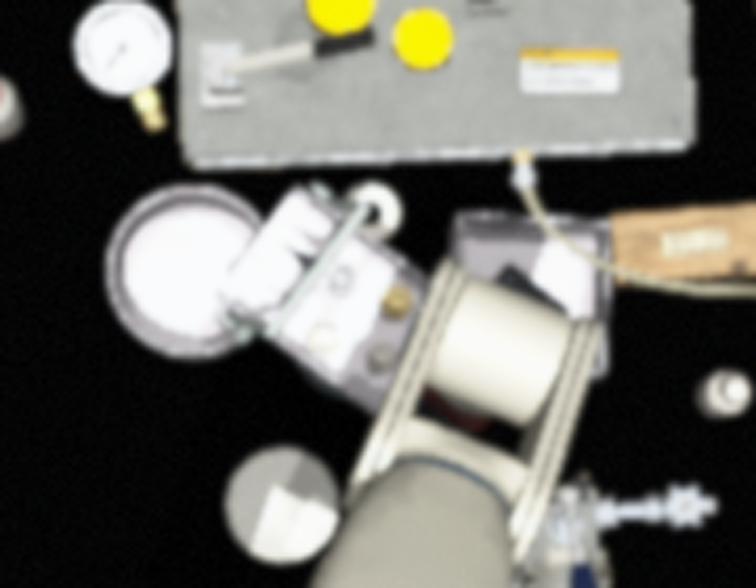

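The tray turns with the post and the fittings are still standing. The bar now runs from about (240,330) to (364,205). I'll refine the axis and the current angle.

```bash
python3 - <<'E'
from h import *
s=lambda u,v:(190+u/4.2-.38,115+v/4.2-.38)
A,B=[ray('top',s(*q),245)for q in((238,332),(366,203))];d=B-A;m=(A+B)/2
n=np.arctan2(d[0],-d[1]) ;print(A,B,np.linalg.norm(d),m)
n=np.arctan2(d[1],d[0])+np.pi/2;print('spout angle by bar',n)
b=np.array([587,30.5])
for th in(n,.86,.88):
  print(th,'axis by bar',m[:2]-50*np.array([np.cos(th),np.sin(th)]))
p=ctrl.get_obs()['ee_pos'];print('axis by post',p[:2]+105*np.array([np.cos(.87),np.sin(.87)]))
# circle fit through TCP points
P=np.array([[440.7,-81.2],[433.9,-124],[445.4,-165.8],[472.9,-198.0]])
r=least_squares(lambda c:np.hypot(*(P-c[:2]).T)-105,[538,-121]);print(r.x,r.fun,np.arctan2(*(b-r.x)[::-1]))
ax=r.x;v=p[:2]-ax;a0=np.arctan2(v[1],v[0]);print('th',a0+np.pi)
R0=R.from_rotvec(ctrl.get_obs()['orientation']);tg=np.arctan2(*(b-ax)[::-1])
for k in range(1,9):
  a=a0+(tg-a0-np.pi)*k/8;q=ax+105*np.array([np.cos(a),np.sin(a)]);print(round(a-a0,3),R0.inv().apply([*(q-p[:2]),0]))
E
```

```text
[512.728 -12.747 245.   ] [ 618.946 -120.099  245.   ] 151.01805220718666 [565.837 -66.423 245.   ]
spout angle by bar 0.7800867489381612
0.7800867489381612 axis by bar [ 530.294 -101.59 ]
0.86 axis by bar [ 533.215 -104.315]
0.88 axis by bar [ 533.979 -104.96 ]
axis by post [ 541.1   -118.065]
[ 538.947 -117.029] [-0.424  0.278  0.498 -0.508] 1.25591554229983
th 0.8921563112667945
0.045 [-0.41   4.777  0.002]
0.091 [-0.034  9.536  0.006]
0.136 [ 0.559 14.273  0.012]
0.182 [ 1.366 18.979  0.017]
0.227 [ 2.387 23.642  0.024]
0.273 [ 3.618 28.255  0.031]
0.318 [ 5.058 32.806  0.039]
0.364 [ 6.703 37.288  0.048]
```

```bash
python3 -m creep '[{"translation":[0,4.8,0],"angular":[0,0,-0.046],"jaw":0.1},{"translation":[0,9.5,0],"angular":[0,0,-0.092],"jaw":0.1},{"translation":[0.6,14.3,0],"angular":[0,0,-0.138],"jaw":0.1},{"translation":[1.4,19,0],"angular":[0,0,-0.184],"jaw":0.1},{"translation":[2.4,23.6,0],"angular":[0,0,-0.23],"jaw":0.1},{"translation":[3.6,28.3,0],"angular":[0,0,-0.277],"jaw":0.1},{"translation":[5.1,32.8,0],"angular":[0,0,-0.323],"jaw":0.1},{"translation":[6.7,37.3,0],"angular":[0,0,-0.37],"jaw":0.1}]'
python3 -m creep '[{"translation":[0,0,0],"angular":[0,0,0],"jaw":0.5},{"translation":[0,0,0],"angular":[0,0,0],"jaw":0.5},{"translation":[0,0,0],"angular":[0,0,0],"jaw":0.5},{"translation":[0,0,-15],"angular":[0,0,0],"jaw":0.5},{"translation":[0,0,-40],"angular":[0,0,0],"jaw":0.5},{"translation":[0,0,-80],"angular":[0,0,0],"jaw":0},{"translation":[0,0,-115],"angular":[0,0,0],"jaw":0},{"translation":[0,0,-115],"angular":[0,0,0],"jaw":0}]'
python3 - <<'E'
from h import *
o=ctrl.get_obs();print(o['qpos'],R.from_rotvec(o['orientation']).as_matrix()[:2])
c=ctrl.camera_info('wrist');im=ctrl.get_image('wrist');cv2.imwrite('pics/w3.png',im[:,:,::-1])
im=ctrl.get_image('top')[115:255,190:370,::-1];cv2.imwrite('pics/t3.png',cv2.resize(im,None,fx=4.2,fy=4.2,interpolation=2))
for a in([539,-117,1.256],[538.5,-121.4,1.262]):print(proj('wrist',loc(a,[[50,0,245],[50,64,245],[50,-64,245],[-105,0,225],[-73,60,165],[-73,-60,165]]),c))
print(proj('wrist',[[587,30.5,75]],c))
E
```

```text
t: 9.8
ee_pos: [505.5, -214.6, 180.7]
orientation: [-2.546, -1.834, -0.007]
ft_force: [4.2, 23.3, 6.3]
width: 13.5
grasp_force: 30.0
t: 10.8
ee_pos: [506.1, -219.1, 299.6]
orientation: [2.545, 1.831, 0.005]
ft_force: [-0.5, -0.3, -0.7]
width: 17.0
grasp_force: 0.0
[-0.43   0.228  1.722 -0.     1.184 -0.107] [[ 0.318  0.948  0.006]
 [ 0.948 -0.318 -0.003]]
[[253.525 -11.472]
 [156.841 -10.941]
 [349.817 -11.999]
 [255.286 199.533]
 [198.772 153.593]
 [310.493 152.594]]
[[254.47   -3.826]
 [158.552  -2.612]
 [350.124  -5.037]
 [256.997 204.032]
 [200.311 157.921]
 [311.524 156.255]]
[[252.543 -60.96 ]]
```

View pics/w3.png

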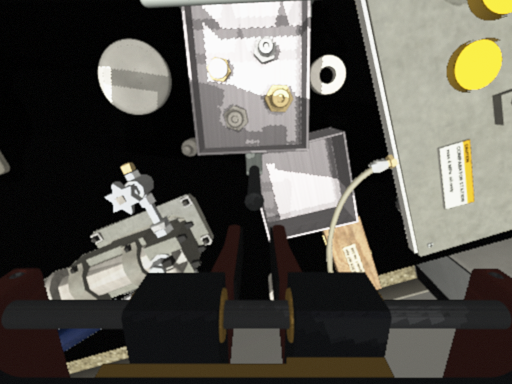

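In the wrist view the post cap is at (254,201), the tray's rear corners are at about (200,153) and (309,147), and all four fittings are still in the tray. I'll check the top view for the final angle.

View pics/t3.png

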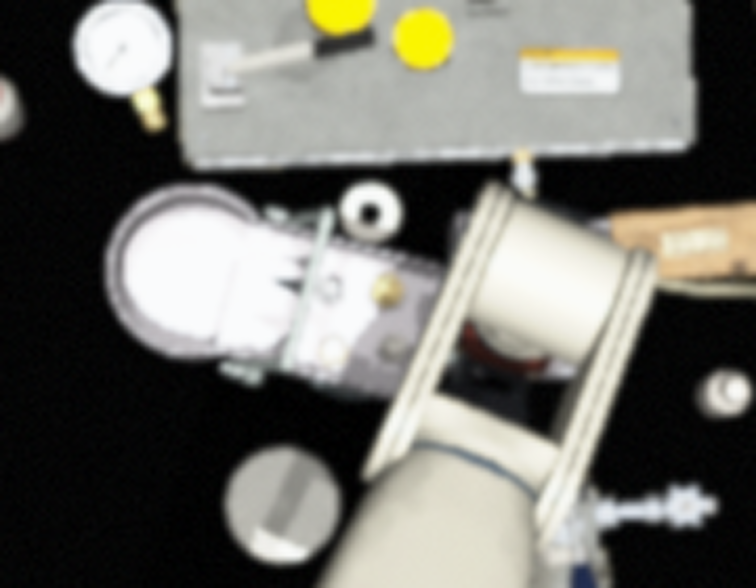

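```bash
python3 - <<'E'
from h import *
uv=np.array([[254,201],[200,153],[309,147]]);F=np.array([[-105,0,225],[-73,60,165],[-73,-60,165]]);c=ctrl.camera_info('wrist')
r=least_squares(lambda p:(proj('wrist',loc([p[0]*100,p[1]*100,p[2]],F),c)-uv).ravel(),[5.4,-1.2,1.26]);p=r.x*[100,100,1]
print(p,r.fun);b=np.array([587,30.5])-p[:2];print('bin x,y',R.from_euler('z',-p[2]).apply([*b,0]))
E
```

```text
[ 533.266 -112.479    1.297] [ 1.132 -2.57  -2.742  1.339  1.382  1.825]
bin x,y [152.183 -13.067   0.   ]
```

```bash
python3 - <<'E'
from h import *
s=lambda u,v:(190+u/4.2-.38,115+v/4.2-.38)
A,B=[ray('top',s(*q),245)for q in((288,367),(328,212))];d=B-A;m=(A+B)/2
n=np.arctan2(d[1],d[0])+np.pi/2;print(A,B,np.linalg.norm(d),m,n)
C,D=[ray('top',s(*q),165)for q in((280,217),(445,262))];e=C-D;print('tray side',np.arctan2(e[1],e[0]))
for th in(1.26,1.28,1.3,n):
  u=np.array([np.cos(th),np.sin(th)]);w=np.array([587,30.5])-m[:2];print(th,'axis',m[:2]-50*u,'bin y rel bar',-u[1]*w[0]+u[0]*w[1])
E
```

```text
[483.263 -53.525 245.   ] [611.793 -88.453 245.   ] 133.19143223001575 [547.528 -70.989 245.   ] 1.3054563098211514
tray side 1.288690744077255
1.26 axis [ 532.237 -118.594] bin y rel bar -6.54413167337675
1.28 axis [ 533.192 -118.89 ] bin y rel bar -8.716641562523101
1.3 axis [ 534.153 -119.167] bin y rel bar -10.88566491126479
1.3054563098211514 axis [ 534.416 -119.239] bin y rel bar -11.476688583955795
```

Spout angle is about 1.295 against the 1.26 needed, so the bin is roughly 9 mm off the line. That is inside tolerance, but I'll trim it by re-gripping the post.

```bash
python3 - <<'E'
from h import *
o=ctrl.get_obs();print(R.from_rotvec(o['orientation']).inv().apply(ray('wrist',(254,201),225)-o['ee_pos']))
E
python3 -m creep '[{"translation":[0,0,0],"angular":[0,0,0],"jaw":0.6},{"translation":[0,0,20],"angular":[0,0,0],"jaw":0.6},{"translation":[0,0,40],"angular":[0,0,0],"jaw":0.6},{"translation":[0,0,60],"angular":[0,0,0],"jaw":0.6},{"translation":[0,0,90],"angular":[0,0,0],"jaw":0.6},{"translation":[0,0,116],"angular":[0,0,0],"jaw":0.6},{"translation":[0,0,116],"angular":[0,0,0],"jaw":0.1},{"translation":[0,0,116],"angular":[0,0,0],"jaw":0.1}]'
python3 -m creep '[{"translation":[0,0,0],"angular":[0,0,0],"jaw":0.1},{"translation":[0,0,0],"angular":[0,0,0],"jaw":0.1},{"translation":[0,0,0],"angular":[0,0,0],"jaw":0.1},{"translation":[0,0,0],"angular":[0,0,0],"jaw":0.1},{"translation":[0,0,0],"angular":[0,0,0],"jaw":0.1},{"translation":[0,-2,0],"angular":[0,0,0.02],"jaw":0.1},{"translation":[0,-4,0],"angular":[0,0,0.04],"jaw":0.1},{"translation":[0,-6,0],"angular":[0,0,0.06],"jaw":0.1}]'
python3 -m creep '[{"translation":[0,0,0],"angular":[0,0,0],"jaw":0.1},{"translation":[0,0,0],"angular":[0,0,0],"jaw":0.5},{"translation":[0,0,0],"angular":[0,0,0],"jaw":0.5},{"translation":[0,0,0],"angular":[0,0,0],"jaw":0.5},{"translation":[0,0,-20],"angular":[0,0,0],"jaw":0.5},{"translation":[0,0,-60],"angular":[0,0,0],"jaw":0.5},{"translation":[0,0,-115],"angular":[0,0,0],"jaw":0},{"translation":[0,0,-115],"angular":[0,0,0],"jaw":0}]'
python3 - <<'E'
from h import *
im=ctrl.get_image('top')[115:255,190:370,::-1];cv2.imwrite('pics/t4.png',cv2.resize(im,None,fx=4.2,fy=4.2,interpolation=2))
E
```

```text
[ 2.18  -1.966 71.041]
t: 11.9
ee_pos: [504.6, -218.2, 179.9]
orientation: [-2.55, -1.835, 0.0]
ft_force: [-0.3, -0.8, -0.0]
width: 36.1
grasp_force: 0.0
t: 12.9
ee_pos: [499.6, -216.6, 180.4]
orientation: [2.603, 1.755, 0.002]
ft_force: [1.3, -0.5, 5.3]
width: 13.3
grasp_force: 30.0
t: 13.9
ee_pos: [501.0, -217.2, 298.9]
orientation: [2.598, 1.754, 0.007]
ft_force: [-0.1, 0.8, -1.8]
width: 27.3
grasp_force: 0.0
```

View pics/t4.png

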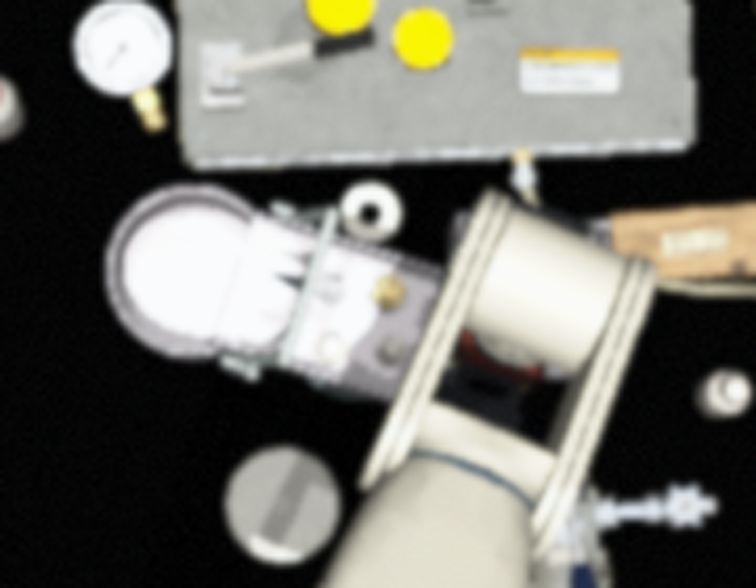

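The bar now runs from (288,367) to (334,210), giving a spout angle of about 1.265. Next I'll plan the push on the bail.

```bash
python3 - <<'E'
from h import *
s=lambda u,v:(190+u/4.2-.38,115+v/4.2-.38)
A,B=[ray('top',s(*q),245)for q in((288,367),(334,210))];m=(A+B)/2;d=B-A;print(m,np.arctan2(d[1],d[0])+np.pi/2)
th=1.265;ax=m[:2]-50*np.array([np.cos(th),np.sin(th)]);print('axis',ax)
o=ctrl.get_obs()
p=[*ax,th]
for g in([22,0,300],[22,0,224]):print(g,loc(p,g),plan(loc(p,g)[0],th-np.pi/2))
c=np.array([50-15,0,245-20])
for f in np.r_[0:1.16:.08,1.12,1.15]:
  print(round(f,2),np.round([95+123*np.sin(f-.373)-15-22,-(130+123*np.cos(f-.373)-20-224)],1))
E
```

```text
[548.335 -73.49  245.   ] 1.2731024773144803
axis [ 533.282 -121.171]
[22, 0, 300] [[ 539.906 -100.191  300.   ]] (array([123.01 ,  -6.09 ,  -3.743]), array([ 0.004,  0.   , -0.077]))
[22, 0, 224] [[ 539.906 -100.191  224.   ]] (array([123.023,  -6.373,  72.257]), array([ 0.004,  0.   , -0.077]))
0.0 [13.2 -0.5]
0.08 [22.5 -3.8]
0.16 [32.  -6.2]
0.24 [41.7 -7.9]
0.32 [51.5 -8.8]
0.4 [61.3 -9. ]
0.48 [71.1 -8.3]
0.56 [80.9 -6.9]
0.64 [90.5 -4.6]
0.72 [99.8 -1.7]
0.8 [108.9   2. ]
0.88 [117.7   6.5]
0.96 [126.1  11.6]
1.04 [134.1  17.4]
1.12 [141.6  23.8]
1.12 [141.6  23.8]
1.15 [144.2  26.3]
```

```bash
python3 -m creep '[{"translation":[40,-2,-4],"angular":[0,0,-0.03],"jaw":0},{"translation":[80,-4,-4],"angular":[0,0,-0.06],"jaw":0},{"translation":[123,-6,-4],"angular":[0,0,-0.077],"jaw":0},{"translation":[123,-6,-4],"angular":[0,0,-0.077],"jaw":0},{"translation":[123,-6,25],"angular":[0,0,-0.077],"jaw":0},{"translation":[123,-6,50],"angular":[0,0,-0.077],"jaw":0},{"translation":[123,-6,72],"angular":[0,0,-0.077],"jaw":0},{"translation":[123,-6,72],"angular":[0,0,-0.077],"jaw":0}]'
python3 - <<'E'
from h import *
o=ctrl.get_obs();im=ctrl.get_image('wrist');cv2.imwrite('pics/w5.png',im[:,:,::-1])
print(plan(loc([533.3,-121.2,1.265],[22,0,224])[0],1.265-np.pi/2))
E
```

```text
t: 14.95
ee_pos: [537.0, -100.3, 220.0]
orientation: [-2.531, -1.853, 0.006]
ft_force: [0.4, 0.4, -0.6]
width: 0.2
grasp_force: 0.0
(array([ 0.735,  1.695, -2.526]), array([-0.003,  0.001, -0.001]))
```

View pics/w5.png

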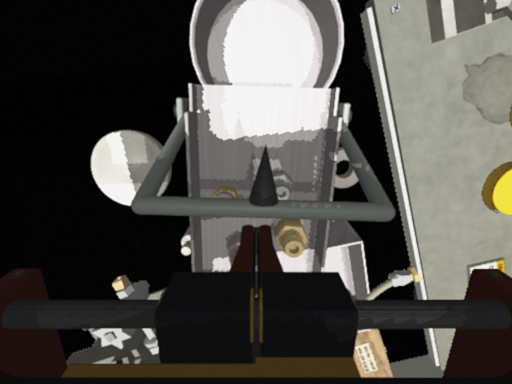

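The view shows the closed fingers centred behind the bail bar, and the spout and pointer aimed at the middle of the round bin. I'll push slowly along the arc.

```bash
python3 -m creep '[{"translation":[5,0,0],"angular":[0,0,0],"jaw":0},{"translation":[10,0,-1],"angular":[0,0,0],"jaw":0},{"translation":[15,0,-2],"angular":[0,0,0],"jaw":0},{"translation":[20,0,-4],"angular":[0,0,0],"jaw":0},{"translation":[26,0,-5.5],"angular":[0,0,0],"jaw":0},{"translation":[31,0,-7],"angular":[0,0,0],"jaw":0},{"translation":[36,0,-8],"angular":[0,0,0],"jaw":0},{"translation":[42,0,-9],"angular":[0,0,0],"jaw":0}]'
python3 -m creep '[{"translation":[5,0,-0.5],"angular":[0,0,0],"jaw":0},{"translation":[10,0,-1],"angular":[0,0,0],"jaw":0},{"translation":[15,0,-1],"angular":[0,0,0],"jaw":0},{"translation":[20,0,-1],"angular":[0,0,0],"jaw":0},{"translation":[25,0,-0.5],"angular":[0,0,0],"jaw":0},{"translation":[30,0,0],"angular":[0,0,0],"jaw":0},{"translation":[35,0,1],"angular":[0,0,0],"jaw":0},{"translation":[40,0,1.5],"angular":[0,0,0],"jaw":0}]'
python3 -m creep '[{"translation":[5,0,1],"angular":[0,0,0],"jaw":0},{"translation":[10,0,2.5],"angular":[0,0,0],"jaw":0},{"translation":[15,0,4],"angular":[0,0,0],"jaw":0},{"translation":[20,0,6],"angular":[0,0,0],"jaw":0},{"translation":[25,0,8],"angular":[0,0,0],"jaw":0},{"translation":[30,0,10],"angular":[0,0,0],"jaw":0},{"translation":[35,0,13],"angular":[0,0,0],"jaw":0},{"translation":[40,0,15.5],"angular":[0,0,0],"jaw":0}]'
```

```text
t: 16.0
ee_pos: [552.7, -60.8, 233.1]
orientation: [2.531, 1.855, 0.0]
ft_force: [-1.3, -6.3, 5.9]
width: 0.4
grasp_force: 3.3
t: 17.0
ee_pos: [564.2, -21.4, 230.2]
orientation: [2.534, 1.857, 0.0]
ft_force: [0.2, -5.1, 2.3]
width: 0.5
grasp_force: 2.1
t: 18.0
ee_pos: [576.0, 16.8, 214.4]
orientation: [-2.534, -1.857, 0.0]
ft_force: [0.4, -2.2, 0.3]
width: 0.6
grasp_force: 1.0
```

```bash
python3 -m creep '[{"translation":[4,0,2],"angular":[0,0,0],"jaw":0},{"translation":[8,0,5],"angular":[0,0,0],"jaw":0},{"translation":[12,0,8],"angular":[0,0,0],"jaw":0},{"translation":[16,0,11],"angular":[0,0,0],"jaw":0},{"translation":[19,0,14],"angular":[0,0,0],"jaw":0},{"translation":[21,0,16],"angular":[0,0,0],"jaw":0},{"translation":[21,0,16],"angular":[0,0,0],"jaw":0},{"translation":[21,0,16],"angular":[0,0,0],"jaw":0}]'
python3 - <<'E'
from h import *
im=ctrl.get_image('wrist');b=ctrl.get_image('scene')[140:260,200:340]
b=cv2.resize(b,None,fx=2,fy=2,interpolation=2);out=np.zeros((384,800,3),np.uint8);out[:,:512]=im;out[:240,515:795]=b
cv2.imwrite('pics/w6.png',out[:,:,::-1])
E
```

```text
t: 19.0
ee_pos: [582.1, 36.5, 198.6]
orientation: [-2.534, -1.857, 0.0]
ft_force: [-0.4, 0.5, 0.2]
width: 0.1
grasp_force: 0.2
```

View pics/w6.png

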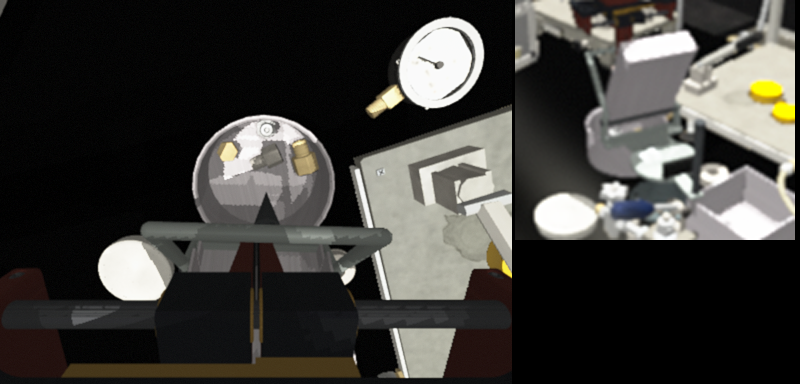

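All four fittings lie in the round bin, at about (265,128), (230,152), (270,156) and (303,157). I'll back off a little and lift straight up so the tray can sink back.

```bash
python3 -m creep '[{"translation":[-4,0,0],"angular":[0,0,0],"jaw":0},{"translation":[-7,0,-15],"angular":[0,0,0],"jaw":0},{"translation":[-7,0,-50],"angular":[0,0,0],"jaw":0},{"translation":[-7,0,-90],"angular":[0,0,0],"jaw":0},{"translation":[-7,0,-130],"angular":[0,0,0],"jaw":0},{"translation":[-7,0,-160],"angular":[0,0,0],"jaw":0},{"translation":[-7,0,-160],"angular":[0,0,0],"jaw":0},{"translation":[-7,0,-160],"angular":[0,0,0],"jaw":0}]'
for i in 1 2 3 4; do python3 -m creep '[{"translation":[0,0,0],"angular":[0,0,0],"jaw":0},{"translation":[0,0,0],"angular":[0,0,0],"jaw":0},{"translation":[0,0,0],"angular":[0,0,0],"jaw":0},{"translation":[0,0,0],"angular":[0,0,0],"jaw":0},{"translation":[0,0,0],"angular":[0,0,0],"jaw":0},{"translation":[0,0,0],"angular":[0,0,0],"jaw":0},{"translation":[0,0,0],"angular":[0,0,0],"jaw":0},{"translation":[0,0,0],"angular":[0,0,0],"jaw":0}]' | head -1; done
python3 - <<'E'
from h import *
im=ctrl.get_image('wrist');b=ctrl.get_image('scene')[140:260,200:340]
b=cv2.resize(b,None,fx=2,fy=2,interpolation=2);out=np.zeros((384,800,3),np.uint8);out[:,:512]=im;out[:240,515:795]=b
cv2.imwrite('pics/w7.png',out[:,:,::-1])
E
```

```text
t: 20.1
ee_pos: [579.6, 29.6, 358.2]
orientation: [-2.534, -1.857, 0.001]
ft_force: [-0.1, 0.2, 0.2]
width: 0.4
grasp_force: 0.0
t: 21.1
t: 22.1
t: 23.1
t: 24.1
```

View pics/w7.png

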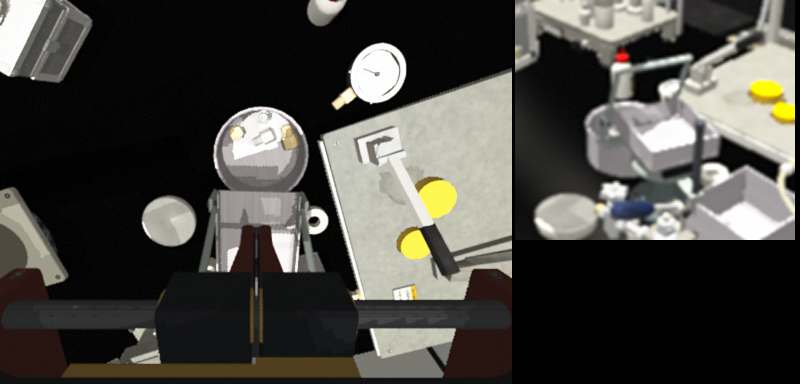

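The tray is back level and empty, still aimed at the bin. All four fittings are in the bin and the robot is clear of everything. I'll wait one more second for the tray to settle, then hand in.

```bash
python3 -m creep '[{"translation":[0,0,0],"angular":[0,0,0],"jaw":0},{"translation":[0,0,0],"angular":[0,0,0],"jaw":0},{"translation":[0,0,0],"angular":[0,0,0],"jaw":0},{"translation":[0,0,0],"angular":[0,0,0],"jaw":0},{"translation":[0,0,0],"angular":[0,0,0],"jaw":0},{"translation":[0,0,0],"angular":[0,0,0],"jaw":0},{"translation":[0,0,0],"angular":[0,0,0],"jaw":0},{"translation":[0,0,0],"angular":[0,0,0],"jaw":0}]' | head -1
python3 -c "
from workcell import ctrl
print(ctrl.close_job())"
```

```text
t: 25.2
the job is handed in; nothing more can be done
None
```

I swung the station round to the round bin and tipped the tray. The last pictures show all four fittings in that bin and the tray back level, still pointing at it. I handed the job in at about 25 s; no verdict came back.

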